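# Find the rattling tin and hold it up to the lamp

## Task

First slide the lamp by its orange-capped grip along its rail until it is fully home at the red stop, and leave it there. Then lift and briskly shake the sealed tins one after another until you have felt the one in which a loose ball rattles, stand any other tin you lifted upright on the bench again, and finish still holding the rattling tin upright in the gripper in front of the lamp: centred on its glass, at the same height its middle about 10 cm from it, touching nothing else. Leave the tools and other things on the bench alone.

Things in the scene. Friction and masses are not known exactly. Their poses are not given: they have to be found in the camera images.
- tin_red: sealed box tin, red lid, bare metal sides, 120 x 58 x 60 mm (x, y, z), 0.12 to 0.78 kg, upright on the bench, its length within 0.5 rad of world x; origin at the centre of its underside. One of the three, drawn anew each time, holds a loose 175 g steel ball with 39 mm of play each way along x, 8 mm along y; it slides freely: brisk strokes along x throw it to the leading end, with a knock and a shift of weight
- tin_blue: sealed box tin, blue lid, bare metal sides, 120 x 58 x 60 mm (x, y, z), 0.12 to 0.78 kg, upright on the bench, its length within 0.5 rad of world x; origin at the centre of its underside. One of the three, drawn anew each time, holds a loose 175 g steel ball with 39 mm of play each way along x, 8 mm along y; it slides freely: brisk strokes along x throw it to the leading end, with a knock and a shift of weight
- tin_yellow: sealed box tin, yellow lid, bare metal sides, 120 x 58 x 60 mm (x, y, z), 0.12 to 0.78 kg, upright on the bench, its length within 0.5 rad of world x; origin at the centre of its underside. One of the three, drawn anew each time, holds a loose 175 g steel ball with 39 mm of play each way along x, 8 mm along y; it slides freely: brisk strokes along x throw it to the leading end, with a knock and a shift of weight
- lamp (a joint): travel of the lamp carriage along its slide, in m: grows towards the red stop block; 0.315 is fully home against the stop's end of travel, it starts between 0 and 0.15; moves along the slide's y axis (roughly the robot's left, +y), friction about 2.5 N plus 12 N per m/s, stays where left
- lamp_grip (a point): the orange-capped black square grip post on the lamp carriage: 24 x 24 mm, its top 90 mm and its foot 40 mm above the bench (the blue carriage plate's top is at 40 mm); this point is on its axis 72 mm above the bench, 115 mm nearer the robot than the lamp post. Axes as the slide's (x away from the robot, y along the travel towards the stop, z up)
- lamp_face (a point): centre of the white round glass of the lamp (head 96 mm diameter, on a post on the carriage), 200 mm above the bench; the glass looks along -x of this frame, towards the robot. Axes as the slide's; it moves with the carriage
- slide: the fixed slide under the lamp: dark steel base 70 x 460 mm, 12 mm thick with an aluminium rail, a red stop block 40 mm tall at its +y end; origin at the centre of its underside, y along the rail; it may be placed up to 0.12 rad askew
- oilstone: grey sharpening stone in a dark wooden holder, 210 x 75 mm, 38 mm tall, left of the tins; a bystander; origin under its centre
- chisel: chisel with wooden handle lying on the bench right of the tins, 240 mm long, 27 mm high; a bystander; origin on the bench below where handle meets shank, x towards the blade
- gouge: another lying chisel with a narrower blade, 240 mm long, 27 mm high; a bystander; origin as the chisel's
- glue: glue bottle, 60 mm diameter, 170 mm tall, at the far left; a bystander; origin under its centre
- offcut: block of wood 110 x 50 x 36 mm at the far right; a bystander; origin under its centre
Things that resemble listed ones, but are neither listed nor needed, are in the scene too. Leave any pink look-alike of the tin_blue alone. Leave any purple look-alike of the tin_yellow alone.

How it is judged:
By the outcome, as a careful person would: the job done as asked, in the order asked, and still so for the second after the job is handed in, while the arm keeps its last pose, push and grip.
It also fails if it takes over 72 s, if anything falls off the work surface, if the arm or the gripper's body presses on something with over 40 N, if the wrist force passes 120 N, or if a joint passes its speed limit or range.

## Robot

A 7-joint arm with a two-finger parallel gripper is mounted at the origin on the work surface. World frame = base frame: x ahead of the robot, y to its left, z up, the work surface at z = 0. Lengths are in m, angles in rad, forces in N, time in s.
With the tool pointing down it reaches from about 0.4 to 0.9 m from the base axis. Payload 5.6 kg.
Tool frame: the origin (TCP) lies midway between the tips of the shut fingers; the grasp point (between the pads) lies r.grip_depth behind it (r.grip_depth is the distance from the TCP to the grasp point, in m); z points along the fingers, y is the line along which they close (so a half turn about z gives the same grasp; the last joint's range is limited). The gripper opens to 92 mm and grips with 3 to 60 N. Pads are 20 mm wide; open, the fingers measure 128 mm over their backs; the gripper's body (75 mm by 189 mm) begins 69 mm behind the grasp point.
Start: joints at [-1.19, 0.468, -0.012, 1.603, 0.006, 1.071, -0.056], TCP at [0.267, 0.592, 0.215] pointing down, gripper open.
Joint ranges: [-2.53, 2.53], [-0.31, 2.02], [-1.57, 1.55], [0.28, 2.44], [-1.29, 4.43], [0.15, 1.84], [-2.92, 2.92]. Speed limits (rad/s): [2.57, 2.57, 3.14, 3.14, 3.14, 3.14, 3.14].

## Interface

Orientations are given as a rotation vector (axis times angle).
In Python, from workcell import r gives the robot as it stands.
- The arm moves only by the tool jog_arm, never from a script. Its argument "deltas" is a list of rows, each a list of 2 entries, a list of its own where there are three numbers: the shift along the tool's x, y, z in mm, then the turn, a rotation vector about the tool's x, y, z in rad. In form: [[[dx, dy, dz], [wx, wy, wz]], ...]. A call has exactly 10 rows; each row is the pose to reach, as a shift and turn from the pose commanded when the call began, along the tool's axes at that moment; what a row does not reach only later rows make up. A row lasts 1/10 s, in which the tool goes at most 50 mm and 8.59 degrees, less where a joint would pass 70% of its speed; a pose out of reach is approached as far as the arm can. A call with a gripper value outside its range is refused whole. "jaw" is the closure in counts, from 0 (fully open) to 255 (shut), set as the call begins (left out, the last holds). The fingers move at their own pace and stop on an object; "newtons" is the grip in N (left out, the last holds). Time passes only in rows, so rows that repeat a pose let the fingers close, or fill a call up. It gives the time, the measured TCP pose, the force, the opening and the grip force at its end, in the units of the state.
- r.state(): the state, without advancing time (a new reading comes with each control period).
- r.camera(name): name is "scene" or "top" or "wrist"; returns (picture, depth): 400x640x3 uint8, blue, green, red; 400x640 float32, m along the optical axis (not along the pixel's ray), 0 where there is no reading.
- r.camera_info(name): a dict with "vfov" (degrees; the focal length in pixels is half the picture's height over the tangent of half this angle, whatever the lens; pixels are square), "cx", "cy" (the principal point, pixels), "view" (4x4, takes a point from world to camera coordinates). Camera axes: x right, y up, looking along -z (the intrinsics and any distortion apply to the point x, -y, -z); pixel columns grow to the right and rows downward; lengths in m; the calibration is good to about 2 mm. The wrist camera is an equidistant fisheye: a pixel r from the principal point sees the ray r / f radians off the axis. A picture is of the moment at which its call begins: read the wrist's pose just before it. camera_info takes no time and is no camera call; for the wrist camera it gives the pose at the moment of the call.
- r.close_job(): hands the job in; it is judged then, once.
The state is a dict: "t": time; "joint_positions": joint angles; "joint_vel": joint speeds; "tau": joint torques, N m; "position": TCP position; "eef_rot": TCP orientation; "force": force on the tool from outside, world axes, zero at the start; "torque": the same for the moment, N m; "width": finger opening in m; "grip_force": force on a finger pad.
Only numpy, scipy, OpenCV 4.12 (cv2) and the standard library are available. Lean on these libraries where they do the work, as an engineer would, in place of code of your own. Each camera call takes 0.05 s, during which the arm holds its last target. There are 200 camera calls.

## Working session

There is one attempt and no reset: what is moved stays moved. The work goes in short steps, Python scripts to look and compute and a tool call to move; the robot and the scene stay as the last step left them, time stands still between calls to the robot, and variables do not carry over. Pictures are saved under pics/ and viewed, at most 10 in all, crops included, and the job is handed in when it is done.

Besides the shell and the picture viewer there is one more tool, called by a JSON object that holds its "name" and its "arguments", one argument or row to a line. jog_arm: Moves the arm, as the interface text tells. Its arguments: {"type":"object","properties":{"deltas":{"type":"array"},"jaw":{"type":"number"},"newtons":{"type":"number"}},"required":["deltas"]}

```bash
ls; mkdir -p pics; python3 - <<'E'
from workcell import r
import cv2,numpy as np
s=r.state();print({k:np.round(v,3) for k,v in s.items()},r.grip_depth)
for n in("top","scene"):
    p,d=r.camera(n);cv2.imwrite(f"pics/{n}0.png",p);np.save(f"{n}_d.npy",d)
    print(r.camera_info(n))
E
```

```text
pics
{'t': np.float64(0.0), 'joint_positions': array([-1.19 ,  0.468, -0.012,  1.604,  0.006,  1.071, -0.056]), 'joint_vel': array([-0.002,  0.001, -0.001,  0.   ,  0.   ,  0.001, -0.   ]), 'tau': array([-2.0000e-03, -5.2055e+01, -1.3000e-02, -2.4377e+01, -5.7000e-02,
        1.7000e-02,  0.0000e+00]), 'position': array([0.267, 0.592, 0.214]), 'eef_rot': array([-6.610e-01, -3.071e+00,  3.000e-03]), 'force': array([-0.097, -0.507,  0.07 ]), 'torque': array([-0.05 ,  0.006, -0.016]), 'grip_force': np.float64(0.0), 'width': np.float64(0.092)} 0.0187
{'vfov': 50.095736929590956, 'cx': 314.11415236982174, 'cy': 194.0245604067501, 'view': array([[-0.00978521, -0.99994148,  0.00461307, -0.05368167],
       [ 0.99854168, -0.00952636,  0.05313916, -0.54285525],
       [-0.05309211,  0.00512632,  0.99857646, -1.33367563],
       [ 0.        ,  0.        ,  0.        ,  1.        ]])}
{'vfov': 46.674171619615514, 'cx': 316.885474384055, 'cy': 197.59943112442843, 'view': array([[-0.51459917,  0.85729973,  0.01499575,  0.32565939],
       [-0.60079654, -0.37299918,  0.70704676,  0.21326293],
       [ 0.6117444 ,  0.35483628,  0.70700778, -1.83330868],
       [ 0.        ,  0.        ,  0.        ,  1.        ]])}
```

View pics/top0.png

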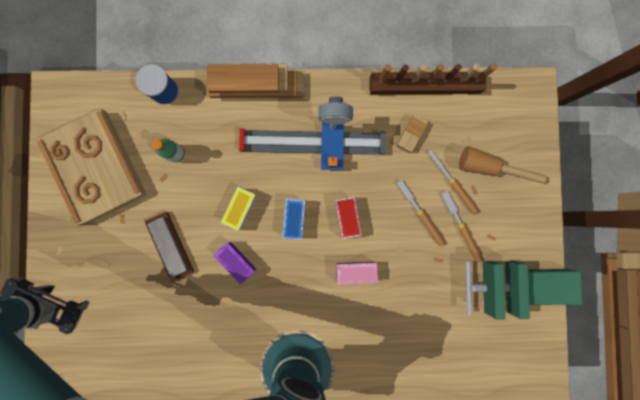

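View pics/scene0.png

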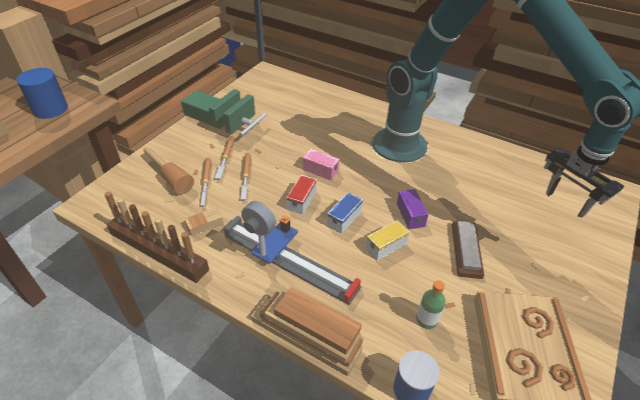

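Top view: red tin at (348,217), blue (294,218) and yellow (238,208), all with bright lids. The look-alikes are pink at (357,273) and purple at (235,262). The orange grip cap is at (333,161), the red stop at (242,140), and the orange-topped glue bottle at (160,145). The scene view shows the same layout. The orange cap on the blue carriage plate is the grip, since the other orange item tops the bottle.

```bash
cat > h.py <<'E'
import cv2,numpy as np
from workcell import r
def ray(n,u,v,z):
    i=r.camera_info(n);f=200/np.tan(np.radians(i["vfov"]/2));V=i["view"];R=V[:3,:3];c=-R.T@V[:3,3]
    d=R.T@np.array([(u-i["cx"])/f,-(v-i["cy"])/f,-1]);return c+d*(z-c[2])/d[2]
def mask(p,h0,h1,s=140,v=80):
    h=cv2.cvtColor(p,cv2.COLOR_BGR2HSV);m=cv2.inRange(h,(h0,s,v),(h1,255,255))
    if h0==0 and h1<12: m|=cv2.inRange(h,(174,s,v),(180,255,255))
    return m
def blobs(n,m,z,amin=25):
    o=[]
    for c in cv2.findContours(m,cv2.RETR_EXTERNAL,cv2.CHAIN_APPROX_NONE)[0]:
        if cv2.contourArea(c)<amin: continue
        w=np.array([ray(n,u,v,z)[:2] for u,v in c[:,0]],np.float32)
        (x,y),(a,b),t=cv2.minAreaRect(w)
        if a<b:a,b,t=b,a,t+90
        t=(t+90)%180-90
        o.append((tuple(c[:,0].mean(0).round()),round(x,4),round(y,4),round(a,3),round(b,3),round(np.radians(t),3)))
    return o
E
python3 - <<'E'
from h import *
p=cv2.imread("pics/top0.png")
for k,a in dict(red=(0,5,.06),blue=(100,120,.06),yellow=(24,33,.06),orange=(6,13,.09,200,180)).items():
    print(k);[print("  ",*b) for b in blobs("top",mask(p,a[0],a[1],*a[3:]),a[2])]
print("stop",blobs("top",mask(p,0,5),.04))
h=cv2.cvtColor(p,cv2.COLOR_BGR2HSV)
print(h[161,333],h[208,238],h[140,300],h[148,300])
# rail: bright grey low-sat
m=cv2.inRange(h,(0,0,150),(180,50,255));m[:,:245]=0;m[:120]=0;m[165:]=0
print("rail",blobs("top",m,.02))
c=np.hstack([cv2.resize(p[95:285,195:400],None,fx=3,fy=3,interpolation=cv2.INTER_CUBIC)]);cv2.imwrite("pics/crop.png",c)
E
```

```text
red
   (np.float64(348.0), np.float64(217.0)) 0.468 -0.1612 0.108 0.05 0.173
   (np.float64(242.0), np.float64(140.0)) 0.7092 0.1608 0.065 0.016 -0.056
blue
   (np.float64(293.0), np.float64(219.0)) 0.4647 0.0059 0.108 0.047 -0.054
   (np.float64(332.0), np.float64(145.0)) 0.6883 -0.1149 0.139 0.067 -0.013
yellow
   (np.float64(237.0), np.float64(209.0)) 0.499 0.1748 0.112 0.052 -0.434
orange
stop [((np.float64(348.0), np.float64(217.0)), 0.468, -0.1629, 0.109, 0.051, np.float64(0.173)), ((np.float64(242.0), np.float64(140.0)), 0.7129, 0.164, 0.066, 0.017, np.float64(-0.056))]
[ 14 192 173] [ 24 196 193] [ 90   7 192] [99 27 93]
rail [((np.float64(434.0), np.float64(158.0)), 0.6529, -0.4402, 0.055, 0.014, np.float64(0.622)), ((np.float64(362.0), np.float64(142.0)), 0.7068, -0.2118, 0.108, 0.022, np.float64(1.562)), ((np.float64(284.0), np.float64(140.0)), 0.7134, 0.0361, 0.231, 0.023, np.float64(1.539))]
```

View pics/crop.png

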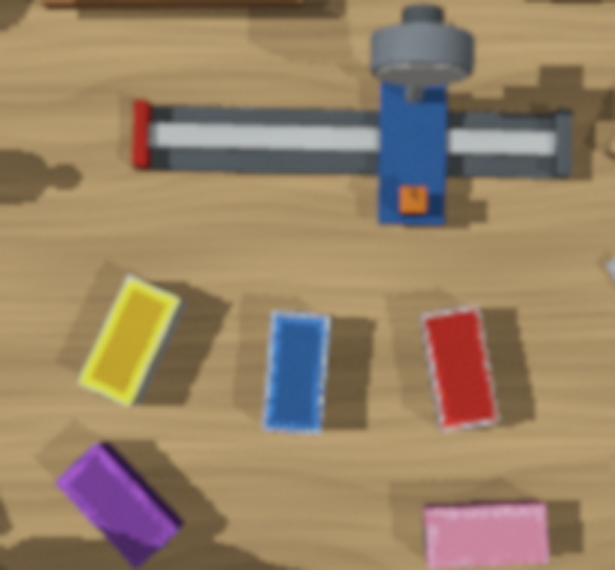

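The enlarged crop confirms it: the orange-capped grip is at about (413,199) in the crop, the red, blue and yellow tins have metal rims, and purple and pink are the look-alikes to leave alone.

```bash
cat >> h.py <<'E'
from scipy.spatial.transform import Rotation as Ro
def rel(x,y,z,yaw,s=None):
    """tool-axis shift (mm) and turn for TCP target, tool down, tool y axis heading yaw (mod pi)"""
    s=s or r.state();R=Ro.from_rotvec(s["eef_rot"]);d=R.inv().apply(np.array([x,y,z])-s["position"])*1000
    best=None
    for k in(0,np.pi):
        a=yaw+k;Y=np.array([np.cos(a),np.sin(a),0]);Z=np.array([0,0,-1.]);T=Ro.from_matrix(np.c_[np.cross(Y,Z),Y,Z])
        w=(R.inv()*T).as_rotvec()
        if best is None or np.linalg.norm(w)<np.linalg.norm(best):best=w
    print("shift",d.round(1),"turn",best.round(3))
E
python3 - <<'E'
from h import *
for n in("top","scene"):
    p=cv2.imread(f"pics/{n}0.png");m=mask(p,8,18,170,120)
    if n=="top": m[:,:300]=0;m[:,360:]=0;m[:152]=0;m[175:]=0
    else: m[:,:270]=0;m[:,300:]=0;m[:212]=0;m[235:]=0
    print(n,*blobs(n,m,.09,8))
p=cv2.imread("pics/top0.png")
for u,v,z in((333.5,161.2,.09),(160,145,.17),(241,160,.012),(386,152,.012),(386,133,.012)):print(u,v,ray("top",u,v,z).round(4))
i=r.camera_info("top");print(np.linalg.inv(i["view"])[:3,3])
E
```

```text
top ((np.float64(332.0), np.float64(162.0)), 0.635, -0.1144, 0.021, 0.021, np.float64(-0.009))
scene
333.5 161.2 [ 0.6359 -0.1174  0.09  ]
160 145 [0.6756 0.3719 0.17  ]
241 160 [0.6526 0.1716 0.012 ]
386 152 [ 0.6739 -0.2885  0.012 ]
386 133 [ 0.7348 -0.2896  0.012 ]
[ 0.47073066 -0.05201311  1.3608716 ]
```

```bash
python3 -c "
from h import *
rel(.636,-.116,.20,1.544)"
```

```text
shift [-627.4 -493.6   14.6] turn [-0.002 -0.    -0.397]
```

{"name": "jog_arm", "arguments": {
  "deltas": [
    [[-18,-14,0],[0,0,-0.02]],
    [[-53,-42,0],[0,0,-0.06]],
    [[-88,-69,0],[0,0,-0.1]],
    [[-123,-97,0],[0,0,-0.14]],
    [[-158,-124,0],[0,0,-0.18]],
    [[-193,-152,0],[0,0,-0.22]],
    [[-228,-179,0],[0,0,-0.26]],
    [[-263,-207,0],[0,0,-0.3]],
    [[-298,-234,0],[0,0,-0.35]],
    [[-333,-262,0],[0,0,-0.397]]
  ],
  "jaw": 0,
  "newtons": 30
}}

```text
t: 1.1
position: [0.4635, 0.215, 0.2145]
eef_rot: [-0.039, -3.141, -0.0]
force: [0.6, 0.6, -0.5]
width: 0.0918
grip_force: 0.0
```

```bash
python3 -c "
from h import *
s=r.state();print(s['t'],s['position'],s['eef_rot'])
rel(.636,-.116,.20,1.544)"
```

```text
1.1 [0.46350229 0.21498972 0.21447812] [-3.87744568e-02 -3.14120495e+00 -3.28740372e-06]
shift [-180.6 -326.6   14.5] turn [ 0.    -0.     0.002]
```

{"name": "jog_arm", "arguments": {
  "deltas": [
    [[-22,-40,0],[0,0,0]],
    [[-45,-81,0],[0,0,0]],
    [[-68,-122,0],[0,0,0]],
    [[-90,-163,0],[0,0,0]],
    [[-113,-204,3],[0,0,0]],
    [[-135,-245,7],[0,0,0]],
    [[-158,-286,11],[0,0,0]],
    [[-172,-312,14],[0,0,0]],
    [[-180,-326,14],[0,0,0]],
    [[-180,-326,14],[0,0,0]]
  ]
}}

```text
t: 2.1
position: [0.6343, -0.1161, 0.2]
eef_rot: [-0.047, -3.141, 0.001]
force: [0.7, 0.4, 0.5]
width: 0.0919
grip_force: 0.0
```

```bash
python3 -c "
from h import *
s=r.state();print(s['t'],s['position'],s['eef_rot'])
rel(.636,-.116,.053,1.544)
rel(.636,-.116,.053,1.544)
p,d=r.camera('wrist');cv2.imwrite('pics/w1.png',p)"
```

```text
2.1 [ 0.63431858 -0.11605006  0.20002987] [-4.70512496e-02 -3.14053134e+00  1.26852833e-03]
shift [ -1.8   0.2 147. ] turn [-0.001 -0.001 -0.003]
shift [ -1.8   0.2 147. ] turn [-0.001 -0.001 -0.003]
```

View pics/w1.png

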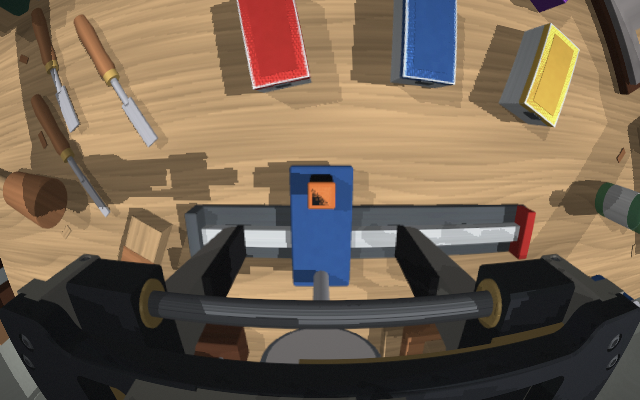

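The wrist view has the orange cap at (321,195), midway between the fingertips at (243,230) and (398,230), so the grip is lined up.

{"name": "jog_arm", "arguments": {
  "deltas": [
    [[-2,0,15],[0,0,0]],
    [[-2,0,35],[0,0,0]],
    [[-2,0,55],[0,0,0]],
    [[-2,0,75],[0,0,0]],
    [[-2,0,95],[0,0,0]],
    [[-2,0,112],[0,0,0]],
    [[-2,0,127],[0,0,0]],
    [[-2,0,138],[0,0,0]],
    [[-2,0,145],[0,0,0]],
    [[-2,0,147],[0,0,0]]
  ]
}}

```text
t: 3.15
position: [0.636, -0.1139, 0.0529]
eef_rot: [-0.042, -3.141, -0.0]
force: [-0.2, 1.0, -0.2]
width: 0.0921
grip_force: 0.0
```

{"name": "jog_arm", "arguments": {
  "deltas": [
    [[0,0,0],[0,0,0]],
    [[0,0,0],[0,0,0]],
    [[0,0,0],[0,0,0]],
    [[0,0,0],[0,0,0]],
    [[0,0,0],[0,0,0]],
    [[0,0,0],[0,0,0]],
    [[0,0,0],[0,0,0]],
    [[0,0,0],[0,0,0]],
    [[0,0,0],[0,0,0]],
    [[0,0,0],[0,0,0]]
  ],
  "jaw": 255,
  "newtons": 15
}}

```text
t: 4.15
position: [0.6362, -0.1145, 0.0536]
eef_rot: [0.043, 3.141, -0.0]
force: [-0.6, -0.8, -0.7]
width: 0.0236
grip_force: 15.0
```

{"name": "jog_arm", "arguments": {
  "deltas": [
    [[0,8,0],[0,0,0]],
    [[0,26,0],[0,0,0]],
    [[0,46,0],[0,0,0]],
    [[0,66,0],[0,0,0]],
    [[0,86,0],[0,0,0]],
    [[0,106,0],[0,0,0]],
    [[0,126,0],[0,0,0]],
    [[0,144,0],[0,0,0]],
    [[0,156,0],[0,0,0]],
    [[0,160,0],[0,0,0]]
  ]
}}

```text
t: 5.15
position: [0.6414, 0.0477, 0.0536]
eef_rot: [0.039, 3.14, 0.001]
force: [5.1, -3.0, -4.0]
width: 0.0241
grip_force: 15.0
```

{"name": "jog_arm", "arguments": {
  "deltas": [
    [[0,8,0],[0,0,0]],
    [[0,16,0],[0,0,0]],
    [[0,24,0],[0,0,0]],
    [[0,30,0],[0,0,0]],
    [[0,36,0],[0,0,0]],
    [[0,41,0],[0,0,0]],
    [[0,46,0],[0,0,0]],
    [[0,50,0],[0,0,0]],
    [[0,53,0],[0,0,0]],
    [[0,55,0],[0,0,0]]
  ]
}}

```text
t: 6.15
position: [0.643, 0.1, 0.0536]
eef_rot: [0.044, 3.139, -0.001]
force: [5.2, -2.0, -3.9]
width: 0.0237
grip_force: 15.0
```

{"name": "jog_arm", "arguments": {
  "deltas": [
    [[0,3,0],[0,0,0]],
    [[0,6,0],[0,0,0]],
    [[-1,9,0],[0,0,0]],
    [[-1,12,0],[0,0,0]],
    [[-1,15,0],[0,0,0]],
    [[-1,18,0],[0,0,0]],
    [[-1,21,0],[0,0,0]],
    [[-1,24,0],[0,0,0]],
    [[-1,26,0],[0,0,0]],
    [[-1,28,0],[0,0,0]]
  ]
}}

```text
t: 7.15
position: [0.6437, 0.1242, 0.0535]
eef_rot: [-0.045, -3.14, 0.008]
force: [1.3, -13.7, 0.8]
width: 0.0241
grip_force: 15.0
```

{"name": "jog_arm", "arguments": {
  "deltas": [
    [[0,1,0],[0,0,0]],
    [[0,2,0],[0,0,0]],
    [[0,3,0],[0,0,0]],
    [[0,3,0],[0,0,0]],
    [[0,3,0],[0,0,0]],
    [[0,3,0],[0,0,0]],
    [[0,3,0],[0,0,0]],
    [[0,3,0],[0,0,0]],
    [[0,3,0],[0,0,0]],
    [[0,3,0],[0,0,0]]
  ]
}}

```text
t: 8.15
position: [0.6437, 0.1242, 0.0535]
eef_rot: [-0.049, -3.14, 0.013]
force: [1.0, -16.1, 1.3]
width: 0.024
grip_force: 15.0
```

{"name": "jog_arm", "arguments": {
  "deltas": [
    [[0,-1,0],[0,0,0]],
    [[0,-2,0],[0,0,0]],
    [[0,-3,0],[0,0,0]],
    [[0,-4,0],[0,0,0]],
    [[0,-4,0],[0,0,0]],
    [[0,-4,0],[0,0,0]],
    [[0,-4,0],[0,0,0]],
    [[0,-4,0],[0,0,0]],
    [[0,-4,0],[0,0,0]],
    [[0,-4,0],[0,0,0]]
  ]
}}

```text
t: 9.15
position: [0.6437, 0.1242, 0.0535]
eef_rot: [-0.045, -3.141, 0.006]
force: [1.4, -9.4, 0.0]
width: 0.0237
grip_force: 15.0
```

{"name": "jog_arm", "arguments": {
  "deltas": [
    [[0,0,0],[0,0,0]],
    [[0,0,0],[0,0,0]],
    [[0,0,0],[0,0,0]],
    [[0,0,0],[0,0,0]],
    [[0,0,0],[0,0,0]],
    [[0,0,0],[0,0,0]],
    [[0,0,-10],[0,0,0]],
    [[0,0,-35],[0,0,0]],
    [[0,0,-70],[0,0,0]],
    [[0,0,-105],[0,0,0]]
  ],
  "jaw": 0
}}

```text
t: 10.15
position: [0.6436, 0.1277, 0.1602]
eef_rot: [-0.043, -3.141, 0.0]
force: [-0.1, 1.0, 0.7]
width: 0.0918
grip_force: 0.0
```

```bash
python3 - <<'E'
from h import *
s=r.state();print(s['t'],s['position'],s['eef_rot'],s['force'])
# tins: red z.06 centre
for n,(x,y,a) in dict(red=(.468,-.161,.173),blue=(.4647,.0059,-.054),yellow=(.499,.1748,-.434)).items():
    print(n);rel(x,y,.20,a+np.pi/2)
E
```

```text
10.15 [0.64355937 0.12769508 0.16015711] [-4.25340833e-02 -3.14090183e+00  2.65968748e-04] [-0.08388552  1.00002499  0.69377066]
red
shift [ 167.7 -293.4  -39.7] turn [-0.  -0.  -0.2]
blue
shift [ 175.5 -126.6  -39.8] turn [-0.    -0.     0.027]
yellow
shift [145.8  43.2 -39.8] turn [-0.    -0.     0.407]
```

{"name": "jog_arm", "arguments": {
  "deltas": [
    [[20,6,0],[0,0,0.06]],
    [[50,15,0],[0,0,0.15]],
    [[85,25,0],[0,0,0.25]],
    [[115,34,0],[0,0,0.33]],
    [[136,40,0],[0,0,0.39]],
    [[146,43,5],[0,0,0.407]],
    [[146,43,20],[0,0,0.407]],
    [[146,43,40],[0,0,0.407]],
    [[146,43,50],[0,0,0.407]],
    [[146,43,50],[0,0,0.407]]
  ]
}}

```text
t: 11.15
position: [0.4986, 0.174, 0.1074]
eef_rot: [-0.676, -3.066, 0.003]
force: [0.5, -0.0, -0.0]
width: 0.092
grip_force: 0.0
```

```bash
python3 - <<'E'
from h import *
rel(.499,.1748,.016,np.pi/2-.434)
p,d=r.camera('wrist');cv2.imwrite('pics/w2.png',p)
E
```

```text
shift [-0.2  1.1 91.4] turn [-0.002 -0.001 -0.   ]
```

View pics/w2.png

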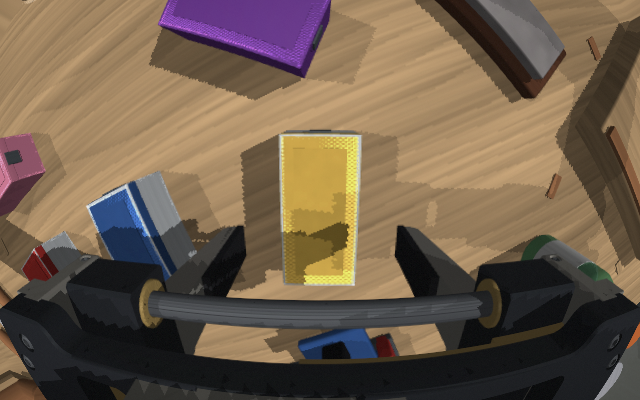

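The wrist view shows the yellow tin centred at (320,208) between the fingers, with the glue bottle well clear at (570,255).

{"name": "jog_arm", "arguments": {
  "deltas": [
    [[0,1,10],[0,0,0]],
    [[0,1,25],[0,0,0]],
    [[0,1,40],[0,0,0]],
    [[0,1,55],[0,0,0]],
    [[0,1,70],[0,0,0]],
    [[0,1,80],[0,0,0]],
    [[0,1,87],[0,0,0]],
    [[0,1,91],[0,0,0]],
    [[0,1,91],[0,0,0]],
    [[0,1,91],[0,0,0]]
  ]
}}

```text
t: 12.2
position: [0.4998, 0.1757, 0.0179]
eef_rot: [0.676, 3.067, 0.001]
force: [0.0, -0.1, 0.5]
width: 0.0922
grip_force: 0.0
```

{"name": "jog_arm", "arguments": {
  "deltas": [
    [[0,0,0],[0,0,0]],
    [[0,0,0],[0,0,0]],
    [[0,0,0],[0,0,0]],
    [[0,0,0],[0,0,0]],
    [[0,0,0],[0,0,0]],
    [[0,0,0],[0,0,0]],
    [[0,0,0],[0,0,0]],
    [[0,0,-10],[0,0,0]],
    [[0,0,-35],[0,0,0]],
    [[0,0,-65],[0,0,0]]
  ],
  "jaw": 255,
  "newtons": 50
}}

```text
t: 13.2
position: [0.498, 0.1759, 0.0822]
eef_rot: [-0.675, -3.066, 0.002]
force: [1.0, 0.1, -6.0]
width: 0.0578
grip_force: 50.0
```

{"name": "jog_arm", "arguments": {
  "deltas": [
    [[0,0,-25],[0,0,0]],
    [[0,0,-50],[0,0,0]],
    [[0,0,-75],[0,0,0]],
    [[0,0,-85],[0,0,0]],
    [[0,0,-85],[0,0,0]],
    [[0,0,-85],[0,0,0]],
    [[0,0,-85],[0,0,0]],
    [[0,0,-85],[0,0,0]],
    [[0,0,-85],[0,0,0]],
    [[0,0,-85],[0,0,0]]
  ]
}}

```text
t: 14.2
position: [0.4992, 0.1755, 0.1671]
eef_rot: [-0.676, -3.067, 0.001]
force: [0.3, -0.6, -6.1]
width: 0.0575
grip_force: 50.0
```

```bash
python3 - <<'E'
from h import *
s=r.state();R=Ro.from_rotvec(s['eef_rot'])
for k in('force','torque'):print(k,s[k].round(2),'tool',R.inv().apply(s[k]).round(3))
print(s['position'],s['width'],s['tau'].round(2))
E
```

```text
force [ 0.26 -0.55 -6.1 ] tool [-0.469 -0.386  6.105]
torque [-0.02  0.   -0.02] tool [ 0.022 -0.006  0.016]
[0.49924928 0.1755243  0.16712564] 0.05752647486734467 [-1.000e-02 -4.200e+01  3.010e+00 -2.312e+01 -2.000e-02  8.000e-02
  0.000e+00]
```

{"name": "jog_arm", "arguments": {
  "deltas": [
    [[50,0,0],[0,0,0]],
    [[100,0,0],[0,0,0]],
    [[50,0,0],[0,0,0]],
    [[0,0,0],[0,0,0]],
    [[50,0,0],[0,0,0]],
    [[100,0,0],[0,0,0]],
    [[100,0,0],[0,0,0]],
    [[100,0,0],[0,0,0]],
    [[100,0,0],[0,0,0]],
    [[100,0,0],[0,0,0]]
  ]
}}

```text
t: 15.2
position: [0.4098, 0.2172, 0.1679]
eef_rot: [0.678, 3.066, 0.001]
force: [-0.0, 0.2, -6.1]
width: 0.0577
grip_force: 50.0
```

```bash
cat >> h.py <<'E'
def ft():
    s=r.state();R=Ro.from_rotvec(s['eef_rot'])
    for k in('force','torque'):print(k,'tool',R.inv().apply(s[k]).round(3))
    print(s['t'],s['position'].round(4),s['eef_rot'].round(3),s['width'],s['tau'].round(2))
E
python3 -c "
from h import *
ft()"
```

```text
force tool [0.135 0.189 6.068]
torque tool [ 0.006 -0.043 -0.031]
15.2 [0.4098 0.2172 0.1679] [6.780e-01 3.066e+00 1.000e-03] 0.057678683940967625 [ -0.23 -34.71   1.62 -22.43  -0.04   0.06   0.  ]
```

{"name": "jog_arm", "arguments": {
  "deltas": [
    [[-50,0,0],[0,0,0]],
    [[-100,0,0],[0,0,0]],
    [[-50,0,0],[0,0,0]],
    [[0,0,0],[0,0,0]],
    [[-50,0,0],[0,0,0]],
    [[-100,0,0],[0,0,0]],
    [[-100,0,0],[0,0,0]],
    [[-100,0,0],[0,0,0]],
    [[-100,0,0],[0,0,0]],
    [[-100,0,0],[0,0,0]]
  ]
}}

```text
t: 16.2
position: [0.4988, 0.176, 0.1674]
eef_rot: [-0.675, -3.067, 0.0]
force: [-0.6, -0.1, -5.9]
width: 0.0577
grip_force: 50.0
```

```bash
python3 -c "
from h import *
ft()"
```

```text
force tool [ 0.479 -0.294  5.927]
torque tool [-0.007  0.035  0.001]
16.2 [0.4988 0.176  0.1674] [-0.675 -3.067  0.   ] 0.05766970534253357 [  0.29 -41.6    3.48 -23.24  -0.     0.07  -0.  ]
```

```bash
cat >> h.py <<'E'
def avg(n=6):
    a=[]
    for _ in range(n):
        s=r.state();a.append(Ro.from_rotvec(s['eef_rot']).inv().apply(s['torque']));p=r.camera('wrist')
    a=np.array(a);print("torque mean",a.mean(0).round(3),"sd",a.std(0).round(3));return p
E
python3 -c "
from h import *
avg()"
```

```text
torque mean [ 0.014  0.043 -0.007] sd [0.021 0.011 0.022]
```

{"name": "jog_arm", "arguments": {
  "deltas": [
    [[50,0,0],[0,0,0]],
    [[100,0,0],[0,0,0]],
    [[50,0,0],[0,0,0]],
    [[0,0,0],[0,0,0]],
    [[50,0,0],[0,0,0]],
    [[100,0,0],[0,0,0]],
    [[100,0,0],[0,0,0]],
    [[100,0,0],[0,0,0]],
    [[100,0,0],[0,0,0]],
    [[100,0,0],[0,0,0]]
  ]
}}

```text
t: 17.5
position: [0.4097, 0.2173, 0.1679]
eef_rot: [0.678, 3.066, 0.001]
force: [1.2, -0.2, -6.1]
width: 0.0577
grip_force: 50.0
```

```bash
python3 -c "
from h import *
avg()
s,d=r.camera('scene');cv2.imwrite('pics/s1.png',s);t,d=r.camera('top');cv2.imwrite('pics/t1.png',t);np.save('t1.npy',d)"
```

```text
torque mean [ 0.017  0.007 -0.01 ] sd [0.03  0.048 0.019]
```

{"name": "jog_arm", "arguments": {
  "deltas": [
    [[-50,0,0],[0,0,0]],
    [[-100,0,0],[0,0,0]],
    [[-50,0,0],[0,0,0]],
    [[0,0,0],[0,0,0]],
    [[-50,0,0],[0,0,0]],
    [[-100,0,0],[0,0,0]],
    [[-50,0,0],[0,0,0]],
    [[0,0,0],[0,0,0]],
    [[-50,0,0],[0,0,0]],
    [[-100,0,0],[0,0,0]]
  ]
}}

```text
t: 18.9
position: [0.4973, 0.1789, 0.1673]
eef_rot: [-0.661, -3.069, -0.002]
force: [1.9, 1.0, -5.0]
width: 0.0574
grip_force: 50.0
```

```bash
cat >> h.py <<'E'
def series(n=14):
    a=[]
    for _ in range(n):
        s=r.state();R=Ro.from_rotvec(s['eef_rot']).inv();a.append(np.r_[R.apply(s['force'])[0],R.apply(s['torque'])]);r.camera('wrist')
    a=np.array(a);print("fx",a[:,0].round(1),"\nty",a[:,2].round(3),"mean",a[:,2].mean().round(3),"\nsd all",a.std(0).round(3))
E
python3 -c "
from h import *
series()"
```

```text
fx [ -1.3 -13.    1.   -0.1  -0.1   0.9   0.4  -0.4   0.5   0.1  -0.2   0.
   0.1   0.3] 
ty [-2.180e-01 -1.545e+00  2.100e-02  1.140e-01  9.700e-02  1.000e-03
 -3.800e-02 -3.000e-03 -1.500e-02  1.700e-02 -1.300e-02 -2.700e-02
 -3.500e-02 -1.100e-02] mean -0.118 
sd all [3.424 0.093 0.402 0.019]
```

{"name": "jog_arm", "arguments": {
  "deltas": [
    [[0,0,0],[0,0.14,0]],
    [[0,0,0],[0,0.28,0]],
    [[0,0,0],[0,0.35,0]],
    [[0,0,0],[0,0.35,0]],
    [[0,0,0],[0,0.35,0]],
    [[0,0,0],[0,0.35,0]],
    [[0,0,0],[0,0.35,0]],
    [[0,0,0],[0,0.35,0]],
    [[0,0,0],[0,0.35,0]],
    [[0,0,0],[0,0.35,0]]
  ]
}}

```text
t: 20.6
position: [0.4993, 0.1759, 0.1678]
eef_rot: [-0.602, -2.733, -0.107]
force: [-0.8, 0.2, -6.7]
width: 0.0576
grip_force: 50.0
```

```bash
python3 -c "
from h import *
series(5)"
```

```text
fx [-1.5 -2.5 -0.8 -2.  -2. ] 
ty [-0.777 -0.783 -0.774 -0.78  -0.802] mean -0.783 
sd all [0.562 0.021 0.01  0.024]
```

{"name": "jog_arm", "arguments": {
  "deltas": [
    [[0,0,0],[0,-0.14,0]],
    [[0,0,0],[0,-0.28,0]],
    [[0,0,0],[0,-0.42,0]],
    [[0,0,0],[0,-0.56,0]],
    [[0,0,0],[0,-0.7,0]],
    [[0,0,0],[0,-0.7,0]],
    [[0,0,0],[0,-0.7,0]],
    [[0,0,0],[0,-0.7,0]],
    [[0,0,0],[0,-0.7,0]],
    [[0,0,0],[0,-0.7,0]]
  ]
}}

```text
t: 21.85
position: [0.5001, 0.1747, 0.1678]
eef_rot: [0.606, 2.732, -0.107]
force: [1.0, 0.1, -5.1]
width: 0.0578
grip_force: 50.0
```

```bash
python3 -c "
from h import *
series(5)"
```

```text
fx [0.9 1.7 2.1 2.5 1.7] 
ty [0.799 0.834 0.793 0.852 0.785] mean 0.813 
sd all [0.539 0.017 0.026 0.02 ]
```

{"name": "jog_arm", "arguments": {
  "deltas": [
    [[0,0,0],[0,0.06,0]],
    [[0,0,0],[0,0.12,0]],
    [[0,0,0],[0,0.18,0]],
    [[0,0,0],[0,0.24,0]],
    [[0,0,0],[0,0.29,0]],
    [[0,0,0],[0,0.32,0]],
    [[0,0,0],[0,0.34,0]],
    [[0,0,0],[0,0.35,0]],
    [[0,0,0],[0,0.35,0]],
    [[0,0,0],[0,0.35,0]]
  ]
}}

```text
t: 23.1
position: [0.4992, 0.1758, 0.1675]
eef_rot: [0.675, 3.068, -0.0]
force: [-0.1, 0.4, -5.9]
width: 0.0579
grip_force: 50.0
```

```bash
python3 -c "
from h import *
series(8)"
```

```text
fx [ 0.2  0.4 -0.7  0.3  0.1  0.2 -1.   0.5] 
ty [ 0.017 -0.005  0.028 -0.054  0.015 -0.024  0.028 -0.027] mean -0.003 
sd all [0.5   0.027 0.028 0.028]
```

Yellow shows no weight shift after the shakes or the tilt, so I'm setting it back down and trying blue.

{"name": "jog_arm", "arguments": {
  "deltas": [
    [[0,0,20],[0,0,0]],
    [[0,0,50],[0,0,0]],
    [[0,0,80],[0,0,0]],
    [[0,0,105],[0,0,0]],
    [[0,0,125],[0,0,0]],
    [[0,0,138],[0,0,0]],
    [[0,0,145],[0,0,0]],
    [[0,0,148],[0,0,0]],
    [[0,0,149],[0,0,0]],
    [[0,0,149],[0,0,0]]
  ]
}}

```text
t: 24.5
position: [0.5, 0.1759, 0.0193]
eef_rot: [0.676, 3.067, 0.001]
force: [0.2, -0.0, -5.4]
width: 0.0576
grip_force: 50.0
```

{"name": "jog_arm", "arguments": {
  "deltas": [
    [[0,0,0.5],[0,0,0]],
    [[0,0,0.5],[0,0,0]],
    [[0,0,0.5],[0,0,0]],
    [[0,0,0.5],[0,0,0]],
    [[0,0,0],[0,0,0]],
    [[0,0,-15],[0,0,0]],
    [[0,0,-40],[0,0,0]],
    [[0,0,-75],[0,0,0]],
    [[0,0,-95],[0,0,0]],
    [[0,0,-95],[0,0,0]]
  ],
  "jaw": 0
}}

```text
t: 25.5
position: [0.5017, 0.1764, 0.1174]
eef_rot: [0.675, 3.063, 0.007]
force: [-0.4, -0.1, -0.4]
width: 0.0919
grip_force: 0.0
```

```bash
python3 - <<'E'
from h import *
s=r.state();print(s['t'],s['position'],s['eef_rot'])
rel(.4647,.0065,s['position'][2],np.pi/2-.054)
E
```

```text
25.5 [0.50165513 0.17643353 0.11744555] [0.67544609 3.06287479 0.00710959]
shift [ -37.9 -169.7   -0.8] turn [ 0.005  0.005 -0.38 ]
```

{"name": "jog_arm", "arguments": {
  "deltas": [
    [[-6,-25,0],[0,0,-0.08]],
    [[-14,-65,0],[0,0,-0.2]],
    [[-23,-105,0],[0,0,-0.3]],
    [[-31,-145,0],[0,0,-0.36]],
    [[-36,-168,0],[0,0,-0.38]],
    [[-36,-169,0],[0,0,-0.38]],
    [[-36,-169,0],[0,0,-0.38]],
    [[-36,-169,0],[0,0,-0.38]],
    [[-36,-169,0],[0,0,-0.38]],
    [[-36,-169,0],[0,0,-0.38]]
  ]
}}

```text
t: 26.5
position: [0.4612, 0.0082, 0.1135]
eef_rot: [-0.082, -3.14, -0.0]
force: [0.6, -0.6, -0.3]
width: 0.0919
grip_force: 0.0
```

```bash
python3 - <<'E'
from h import *
rel(.4647,.0065,.016,np.pi/2-.054)
p,d=r.camera('wrist');cv2.imwrite('pics/w3.png',p)
t,d=r.camera('top');cv2.imwrite('pics/t2.png',t)
t=cv2.imread('pics/t1.png')
print(*blobs('top',mask(t,24,33),.06),*blobs('top',mask(t,100,120),.06),*blobs('top',mask(t,0,5),.06))
E
```

```text
shift [-3.6 -1.6 97.5] turn [ 0.    -0.     0.002]
((np.float64(219.0), np.float64(228.0)), 0.4404, 0.2266, 0.052, 0.036, np.float64(0.783)) ((np.float64(293.0), np.float64(219.0)), 0.4646, 0.0073, 0.109, 0.049, np.float64(-0.052)) ((np.float64(255.0), np.float64(144.0)), 0.6936, 0.1179, 0.139, 0.067, np.float64(-0.009)) ((np.float64(348.0), np.float64(218.0)), 0.4672, -0.1609, 0.109, 0.05, np.float64(0.158)) ((np.float64(241.0), np.float64(139.0)), 0.7093, 0.1636, 0.065, 0.012, np.float64(-0.001))
```

View pics/w3.png

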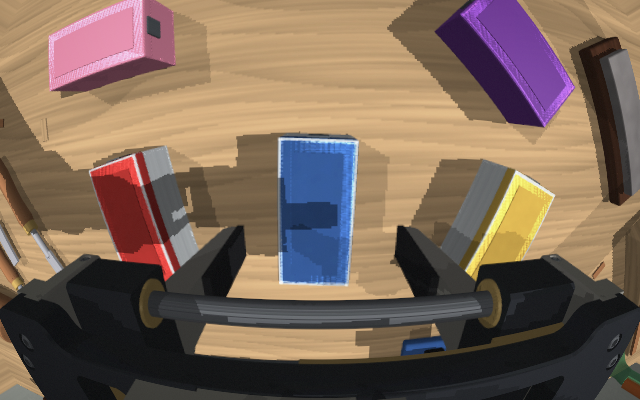

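View pics/t1.png

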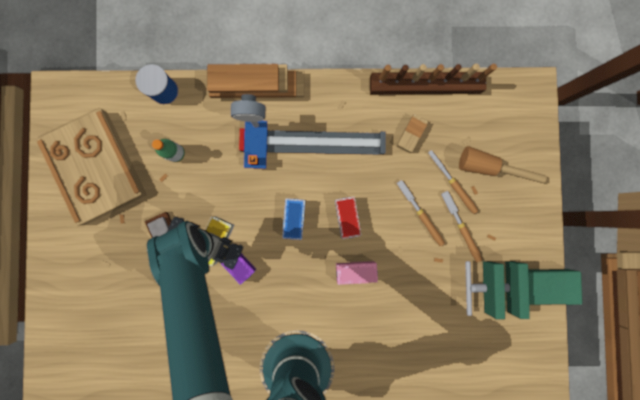

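The wrist view has the blue tin centred at (318,210) and yellow standing upright at right. In the top view the carriage at (256,144) is up against the red stop.

{"name": "jog_arm", "arguments": {
  "deltas": [
    [[-3,-1,10],[0,0,0]],
    [[-3,-1,30],[0,0,0]],
    [[-3,-1,50],[0,0,0]],
    [[-3,-1,70],[0,0,0]],
    [[-3,-1,85],[0,0,0]],
    [[-3,-1,94],[0,0,0]],
    [[-3,-1,97],[0,0,0]],
    [[-3,-1,97],[0,0,0]],
    [[-3,-1,97],[0,0,0]],
    [[-3,-1,97],[0,0,0]]
  ]
}}

```text
t: 27.6
position: [0.4645, 0.0061, 0.0172]
eef_rot: [0.084, 3.139, 0.0]
force: [0.2, -0.3, 0.7]
width: 0.0922
grip_force: 0.0
```

{"name": "jog_arm", "arguments": {
  "deltas": [
    [[0,0,0],[0,0,0]],
    [[0,0,0],[0,0,0]],
    [[0,0,0],[0,0,0]],
    [[0,0,0],[0,0,0]],
    [[0,0,0],[0,0,0]],
    [[0,0,0],[0,0,0]],
    [[0,0,-5],[0,0,0]],
    [[0,0,-25],[0,0,0]],
    [[0,0,-60],[0,0,0]],
    [[0,0,-100],[0,0,0]]
  ],
  "jaw": 255,
  "newtons": 50
}}

```text
t: 28.6
position: [0.4627, 0.0058, 0.1169]
eef_rot: [-0.085, -3.137, 0.001]
force: [0.8, 1.1, -1.6]
width: 0.0578
grip_force: 49.7
```

{"name": "jog_arm", "arguments": {
  "deltas": [
    [[0,0,-30],[0,0,0]],
    [[0,0,-50],[0,0,0]],
    [[50,0,-50],[0,0,0]],
    [[100,0,-50],[0,0,0]],
    [[50,0,-50],[0,0,0]],
    [[0,0,-50],[0,0,0]],
    [[50,0,-50],[0,0,0]],
    [[100,0,-50],[0,0,0]],
    [[50,0,-50],[0,0,0]],
    [[0,0,-50],[0,0,0]]
  ]
}}

```text
t: 29.6
position: [0.4575, 0.0064, 0.1658]
eef_rot: [-0.084, -3.135, -0.007]
force: [2.3, 1.2, 1.1]
width: 0.058
grip_force: 49.7
```

```bash
python3 -c "
from h import *
ft();series(14)"
```

```text
force tool [-2.277  1.308 -1.083]
torque tool [-0.113 -0.257  0.027]
29.6 [0.4575 0.0064 0.1658] [-0.084 -3.135 -0.007] 0.057978849544300354 [ -0.39 -36.85   2.54  -7.66   0.73   0.9   -0.64]
fx [ -2.3 -12.    0.4   0.2   0.1   0.3   1.3   0.5  -0.1   0.4   0.9   0.
   0.1   0.9] 
ty [-0.257 -1.099  0.059  0.069  0.06  -0.042 -0.016  0.003  0.064 -0.034
  0.018 -0.002 -0.    -0.033] mean -0.086 
sd all [3.231 0.04  0.291 0.033]
```

{"name": "jog_arm", "arguments": {
  "deltas": [
    [[0,0,0],[0,-0.14,0]],
    [[0,0,0],[0,-0.28,0]],
    [[0,0,0],[0,-0.35,0]],
    [[0,0,0],[0,-0.35,0]],
    [[0,0,0],[0,-0.35,0]],
    [[0,0,0],[0,-0.28,0]],
    [[0,0,0],[0,-0.18,0]],
    [[0,0,0],[0,-0.08,0]],
    [[0,0,0],[0,-0.02,0]],
    [[0,0,0],[0,0,0]]
  ]
}}

```text
t: 31.3
position: [0.4669, 0.0059, 0.1669]
eef_rot: [0.085, 3.14, -0.001]
force: [-0.1, -0.2, -1.1]
width: 0.0579
grip_force: 49.7
```

```bash
python3 -c "
from h import *
series(9);ft()"
```

```text
fx [ 0.  -1.4  0.9  0.1  0.7 -1.3 -0.2 -0.7  0.3] 
ty [-0.033 -0.053  0.042  0.017  0.026 -0.027 -0.051 -0.007  0.01 ] mean -0.008 
sd all [0.776 0.031 0.032 0.026]
force tool [ 0.74  -0.214  1.624]
torque tool [-0.03  -0.042 -0.002]
31.75 [0.4636 0.0062 0.1668] [8.40e-02 3.14e+00 1.00e-03] 0.058322963241194195 [ 2.000e-02 -3.135e+01  2.450e+00 -2.082e+01  2.000e-02  7.000e-02
 -0.000e+00]
```

Blue weighs only about 0.13 kg and shows no shift, so it can't hold the ball. I'm putting it back and moving to red.

{"name": "jog_arm", "arguments": {
  "deltas": [
    [[0,0,20],[0,0,0]],
    [[0,0,50],[0,0,0]],
    [[0,0,80],[0,0,0]],
    [[0,0,105],[0,0,0]],
    [[0,0,125],[0,0,0]],
    [[0,0,138],[0,0,0]],
    [[0,0,145],[0,0,0]],
    [[0,0,148],[0,0,0]],
    [[0,0,149],[0,0,0]],
    [[0,0,149],[0,0,0]]
  ]
}}

```text
t: 32.75
position: [0.4645, 0.0061, 0.0182]
eef_rot: [0.085, 3.139, 0.0]
force: [-0.3, 0.2, -1.3]
width: 0.0577
grip_force: 49.7
```

{"name": "jog_arm", "arguments": {
  "deltas": [
    [[0,0,0.5],[0,0,0]],
    [[0,0,0.5],[0,0,0]],
    [[0,0,0.5],[0,0,0]],
    [[0,0,0.5],[0,0,0]],
    [[0,0,0],[0,0,0]],
    [[0,0,-15],[0,0,0]],
    [[0,0,-40],[0,0,0]],
    [[0,0,-75],[0,0,0]],
    [[0,0,-95],[0,0,0]],
    [[0,0,-95],[0,0,0]]
  ],
  "jaw": 0
}}

```text
t: 33.75
position: [0.4659, 0.0063, 0.115]
eef_rot: [0.084, 3.135, 0.002]
force: [0.0, 0.3, 0.1]
width: 0.0922
grip_force: 0.0
```

```bash
python3 - <<'E'
from h import *
s=r.state();print(s['t'],s['position'],s['eef_rot'])
rel(.4675,-.160,s['position'][2],np.pi/2+.17)
E
```

```text
33.75 [0.46592298 0.00625319 0.11501766] [8.44179272e-02 3.13505589e+00 2.44835897e-03]
shift [ -10.5 -165.9   -0.2] turn [ 0.001  0.006 -0.224]
```

{"name": "jog_arm", "arguments": {
  "deltas": [
    [[-2,-25,0],[0,0,-0.06]],
    [[-5,-65,0],[0,0,-0.12]],
    [[-8,-105,0],[0,0,-0.18]],
    [[-11,-145,0],[0,0,-0.22]],
    [[-12,-165,0],[0,0,-0.224]],
    [[-12,-166,0],[0,0,-0.224]],
    [[-12,-166,0],[0,0,-0.224]],
    [[-12,-166,0],[0,0,-0.224]],
    [[-12,-166,0],[0,0,-0.224]],
    [[-12,-166,0],[0,0,-0.224]]
  ]
}}

```text
t: 34.75
position: [0.4672, -0.1592, 0.1125]
eef_rot: [0.27, -3.13, -0.001]
force: [-0.5, -0.2, 0.3]
width: 0.0919
grip_force: 0.0
```

```bash
python3 - <<'E'
from h import *
rel(.4675,-.160,.016,np.pi/2+.17)
p,d=r.camera('wrist');t,d=r.camera('top')
cv2.imwrite('pics/w4.png',np.vstack([p[:300],t[100:380]]))
E
```

```text
shift [-0.2 -0.9 96.5] turn [ 0.    -0.     0.002]
```

View pics/w4.png

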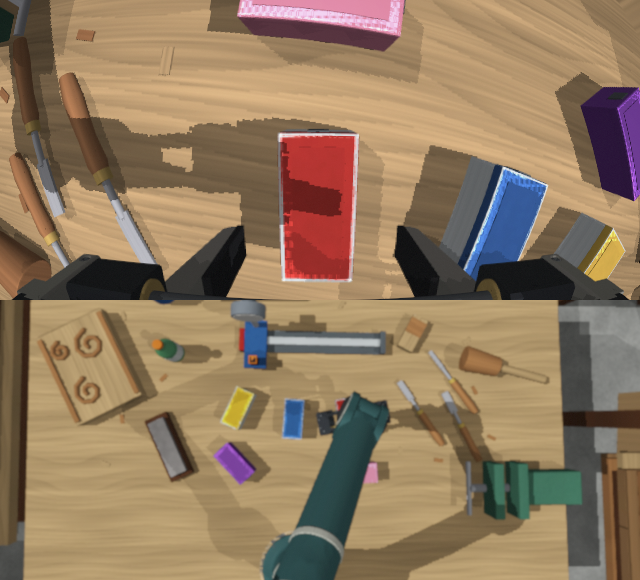

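The red tin sits centred at (318,207) between the fingers. Blue and yellow stand upright where they started, and the lamp is still at the stop.

{"name": "jog_arm", "arguments": {
  "deltas": [
    [[0,-1,10],[0,0,0]],
    [[0,-1,30],[0,0,0]],
    [[0,-1,50],[0,0,0]],
    [[0,-1,70],[0,0,0]],
    [[0,-1,85],[0,0,0]],
    [[0,-1,94],[0,0,0]],
    [[0,-1,97],[0,0,0]],
    [[0,-1,97],[0,0,0]],
    [[0,-1,97],[0,0,0]],
    [[0,-1,97],[0,0,0]]
  ]
}}

```text
t: 35.85
position: [0.4678, -0.1615, 0.0163]
eef_rot: [-0.267, 3.129, -0.001]
force: [-0.7, 0.5, 0.7]
width: 0.092
grip_force: 0.0
```

{"name": "jog_arm", "arguments": {
  "deltas": [
    [[0,0,0],[0,0,0]],
    [[0,0,0],[0,0,0]],
    [[0,0,0],[0,0,0]],
    [[0,0,0],[0,0,0]],
    [[0,0,0],[0,0,0]],
    [[0,0,0],[0,0,0]],
    [[0,0,-5],[0,0,0]],
    [[0,0,-25],[0,0,0]],
    [[0,0,-60],[0,0,0]],
    [[0,0,-100],[0,0,0]]
  ],
  "jaw": 255,
  "newtons": 50
}}

```text
t: 36.85
position: [0.4656, -0.1611, 0.1157]
eef_rot: [0.266, -3.126, -0.001]
force: [0.3, -0.9, -2.8]
width: 0.0577
grip_force: 49.9
```

{"name": "jog_arm", "arguments": {
  "deltas": [
    [[0,0,-30],[0,0,0]],
    [[0,0,-50],[0,0,0]],
    [[50,0,-50],[0,0,0]],
    [[100,0,-50],[0,0,0]],
    [[50,0,-50],[0,0,0]],
    [[0,0,-50],[0,0,0]],
    [[50,0,-50],[0,0,0]],
    [[100,0,-50],[0,0,0]],
    [[50,0,-50],[0,0,0]],
    [[0,0,-50],[0,0,0]]
  ]
}}

```text
t: 37.85
position: [0.4625, -0.1609, 0.1649]
eef_rot: [0.258, -3.128, -0.007]
force: [2.2, -0.7, -1.5]
width: 0.0576
grip_force: 50.0
```

```bash
python3 -c "
from h import *
ft();series(14);ft()"
```

```text
force tool [-2.037 -1.005  1.474]
torque tool [ 0.091 -0.226 -0.032]
37.85 [ 0.4625 -0.1609  0.1649] [ 0.258 -3.128 -0.007] 0.057587966669848015 [  0.82 -38.99   3.75 -10.96   0.58   0.82   0.16]
fx [ -2.  -11.5  -0.3   0.2  -3.9   0.8   0.6   0.4  -0.1  -0.1   0.1   0.3
   0.4  -0.1] 
ty [-0.226 -1.145 -0.004  0.056 -0.432  0.071  0.133  0.116  0.048  0.03
  0.02   0.066  0.02   0.03 ] mean -0.087 
sd all [3.129 0.079 0.326 0.023]
force tool [0.374 0.9   2.644]
torque tool [-0.089  0.077  0.015]
38.55 [ 0.467  -0.1614  0.1657] [-0.266  3.13   0.   ] 0.05780852325965887 [ 2.000e-02 -3.542e+01  3.530e+00 -2.160e+01  3.000e-02  1.000e-02
 -0.000e+00]
```

There is a knock (−3.9 N) after the stop, and a lasting shift afterwards of about +0.05 N m. I'll confirm with the opposite stroke.

{"name": "jog_arm", "arguments": {
  "deltas": [
    [[50,0,0],[0,0,0]],
    [[100,0,0],[0,0,0]],
    [[50,0,0],[0,0,0]],
    [[0,0,0],[0,0,0]],
    [[50,0,0],[0,0,0]],
    [[100,0,0],[0,0,0]],
    [[100,0,0],[0,0,0]],
    [[100,0,0],[0,0,0]],
    [[100,0,0],[0,0,0]],
    [[100,0,0],[0,0,0]]
  ]
}}

```text
t: 39.55
position: [0.3699, -0.1783, 0.1661]
eef_rot: [-0.268, 3.128, -0.001]
force: [0.2, 0.0, -3.0]
width: 0.0578
grip_force: 50.0
```

```bash
python3 - <<'E'
from h import *
series(10);ft()
# lamp glass: depth points of the lamp head from the scene image
p=cv2.imread('pics/t1.png');d=np.load('t1.npy')
i=r.camera_info('top');f=200/np.tan(np.radians(i['vfov']/2));V=i['view']
v,u=np.mgrid[90:135,225:275];z=d[90:135,225:275]
P=np.stack([(u-i['cx'])/f*z,-(v-i['cy'])/f*z,-z],-1).reshape(-1,3)
W=(P-V[:3,3])@V[:3,:3]
q=W[(W[:,2]>.16)&(W[:,2]<.26)];print(len(q),q.min(0).round(3),q.max(0).round(3),np.percentile(q,[2,50,98],0).round(3))
# per-row minimal x by y in slab top
for a in np.arange(.15,.26,.015):
    b=q[abs(q[:,2]-a)<.0075]
    if len(b): print(a.round(3),len(b),b[:,0].min().round(3),b[:,0].max().round(3),b[:,1].min().round(3),b[:,1].max().round(3))
E
```

```text
fx [-0.2  0.2  0.  -0.1 -0.2 -0.2  0.4  0.2 -0.3  0.5] 
ty [-0.133 -0.046 -0.019 -0.066 -0.083 -0.046 -0.062 -0.073 -0.04  -0.05 ] mean -0.062 
sd all [0.273 0.041 0.029 0.025]
force tool [-0.138  0.545  3.184]
torque tool [-0.049 -0.025 -0.003]
40.05 [ 0.3687 -0.1783  0.1656] [-0.267  3.13  -0.   ] 0.05784036368585506 [-1.000e-02 -2.464e+01  1.500e+00 -2.088e+01  8.000e-02  1.000e-01
 -0.000e+00]
748 [0.739 0.073 0.164] [0.804 0.167 0.253] [[0.74  0.075 0.172]
 [0.755 0.116 0.233]
 [0.8   0.162 0.25 ]]
0.165 16 0.741 0.743 0.092 0.143
0.18 29 0.74 0.743 0.083 0.156
0.195 35 0.74 0.743 0.075 0.162
0.21 120 0.739 0.804 0.073 0.167
0.225 170 0.74 0.801 0.075 0.164
0.24 300 0.74 0.778 0.084 0.156
0.255 78 0.744 0.777 0.103 0.138
```

The weight shifts from +0.05 to −0.06 N m, so the ball is in red. The glass is at about (0.741, 0.121, 0.200), so the tin's middle goes to (0.641, 0.124, 0.200).

```bash
python3 -c "
from h import *
rel(.6405,.124,.1855,np.pi/2-.03)"
```

```text
shift [-319.1  251.9  -19.9] turn [-0.   0.   0.2]
```

{"name": "jog_arm", "arguments": {
  "deltas": [
    [[-12,10,-5],[0,0,0.01]],
    [[-40,32,-15],[0,0,0.03]],
    [[-70,55,-20],[0,0,0.06]],
    [[-100,79,-20],[0,0,0.09]],
    [[-130,103,-20],[0,0,0.12]],
    [[-160,126,-20],[0,0,0.15]],
    [[-190,150,-20],[0,0,0.17]],
    [[-215,170,-20],[0,0,0.19]],
    [[-237,187,-20],[0,0,0.2]],
    [[-250,197,-20],[0,0,0.2]]
  ]
}}

```text
t: 41.05
position: [0.5827, 0.0605, 0.185]
eef_rot: [-0.043, -3.141, -0.0]
force: [-0.6, -1.1, -2.9]
width: 0.0579
grip_force: 50.0
```

```bash
python3 -c "
from h import *
ft();rel(.6405,.124,.1855,np.pi/2-.03)"
```

```text
force tool [ 0.56  -1.076  2.868]
torque tool [-0.04  -0.039 -0.018]
41.05 [0.5827 0.0605 0.185 ] [-0.043 -3.141 -0.   ] 0.05785750369578217 [ 3.600e-01 -4.626e+01  4.560e+00 -2.301e+01  3.000e-02 -1.000e-02
  1.000e-02]
shift [-56.1  65.   -0.5] turn [ 0.    -0.     0.003]
```

{"name": "jog_arm", "arguments": {
  "deltas": [
    [[-10,11,0],[0,0,0]],
    [[-22,25,0],[0,0,0]],
    [[-34,40,0],[0,0,0]],
    [[-45,53,0],[0,0,0]],
    [[-53,62,0],[0,0,0]],
    [[-56,66,0],[0,0,0]],
    [[-56,66,0],[0,0,0]],
    [[-56,66,0],[0,0,0]],
    [[-56,66,0],[0,0,0]],
    [[-56,66,0],[0,0,0]]
  ]
}}

```text
t: 42.05
position: [0.6394, 0.1218, 0.1858]
eef_rot: [0.048, 3.141, -0.0]
force: [-0.6, -0.4, -2.7]
width: 0.0579
grip_force: 50.0
```

```bash
python3 - <<'E'
from h import *
ft();rel(.6405,.124,.1855,np.pi/2-.03)
p,d=r.camera('scene')
i=r.camera_info('scene');f=200/np.tan(np.radians(i['vfov']/2));V=i['view']
v,u=np.mgrid[0:400,0:640]
P=np.stack([(u-i['cx'])/f*d,-(v-i['cy'])/f*d,-d],-1);W=(P-V[:3,3])@V[:3,:3]
m=(abs(W[...,0]-.64)<.075)&(abs(W[...,1]-.124)<.08)&(W[...,2]>.15)&(W[...,2]<.26)
hm=mask(p,0,5)>0
for n,k in(('all',m),('red',m&hm)):
    q=W[k];print(n,len(q));len(q) and print(np.percentile(q,[1,50,99],0).round(3))
q=W[m&hm];
l=q[abs(q[:,2]-np.median(q[:,2]))<.004]
vv,uu=np.nonzero(m);c=(int(uu.mean()),int(vv.mean()));print(c)
cr=p[max(0,c[1]-90):c[1]+90,max(0,c[0]-120):c[0]+120];cv2.imwrite('pics/fin.png',cv2.resize(cr,None,fx=3,fy=3))
E
```

```text
force tool [ 0.57  -0.463  2.692]
torque tool [-0.03  -0.047 -0.014]
42.05 [0.6394 0.1218 0.1858] [ 0.048  3.141 -0.   ] 0.05792787780934955 [ 0.000e+00 -5.291e+01  5.480e+00 -2.426e+01  1.000e-02  1.100e-01
  0.000e+00]
shift [-1.   2.2  0.3] turn [-0.     0.    -0.001]
all 1087
[[0.596 0.079 0.171]
 [0.666 0.125 0.227]
 [0.704 0.166 0.253]]
red 224
[[0.595 0.097 0.225]
 [0.677 0.118 0.229]
 [0.696 0.146 0.233]]
(351, 227)
```

View pics/fin.png

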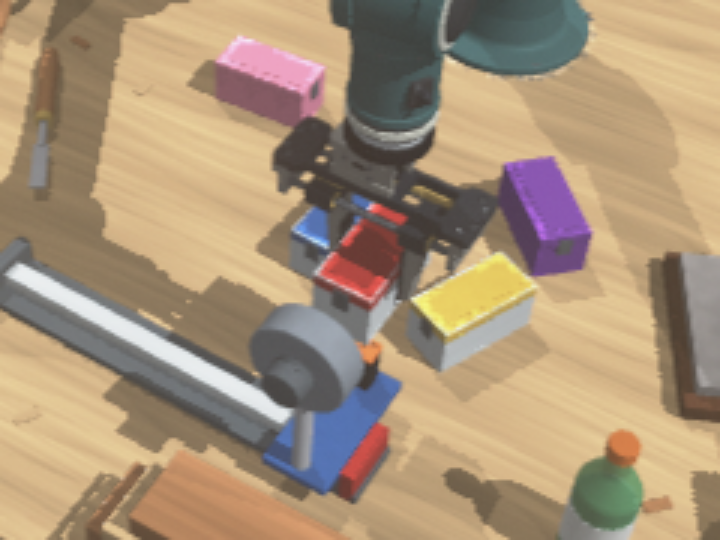

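The crop shows the red tin upright in the gripper in front of the lamp head, clear of the post. The carriage is at the stop and the other tins are standing. One last 2 mm correction, then I hand in.

{"name": "jog_arm", "arguments": {
  "deltas": [
    [[-1,1,0],[0,0,0]],
    [[-1,2,0],[0,0,0]],
    [[-1,2,0],[0,0,0]],
    [[-1,2,0],[0,0,0]],
    [[-1,2,0],[0,0,0]],
    [[-1,2,0],[0,0,0]],
    [[-1,2,0],[0,0,0]],
    [[-1,2,0],[0,0,0]],
    [[-1,2,0],[0,0,0]],
    [[-1,2,0],[0,0,0]]
  ]
}}

```text
t: 43.1
position: [0.6407, 0.1244, 0.1856]
eef_rot: [0.047, 3.141, -0.0]
force: [0.8, -0.7, -3.4]
width: 0.0577
grip_force: 50.0
```

```bash
python3 -c "
from h import *
ft();print(r.close_job())"
```

```text
force tool [-0.812 -0.724  3.443]
torque tool [-0.023 -0.052 -0.02 ]
43.1 [0.6407 0.1244 0.1856] [ 0.047  3.141 -0.   ] 0.057709883225449864 [  0.   -53.19   5.49 -24.31   0.     0.11  -0.  ]
the job is handed in; nothing more can be done
None
```

The job is handed in at 43 s: the lamp is home at the red stop, yellow and blue stand upright again, and the rattling tin (red) is held upright about 10 cm in front of the centre of the glass.

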